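# Feel out the comb-clamp release on a gel tank

## Robot

A 6-joint arm with a two-finger parallel gripper is mounted at the origin on the work surface. World frame = base frame: x ahead of the robot, y to its left, z up, the work surface at z = 0. Lengths are in mm, angles in rad, forces in N, time in s.
With the tool pointing down it reaches from about 250 to 800 mm from the base axis. Payload 8.5 kg.
Tool frame: the origin (TCP) lies between the finger pads; the fingertips stand 17 mm ahead of it and the grasp point (between the pads) lies 2 mm behind it (arm.nose_length is the distance from the TCP to the fingertips, in mm); z points along the fingers, y is the line along which they close (so a half turn about z gives the same grasp; the last joint's range is limited). The gripper opens to 85 mm and grips with 20 to 120 N. Pads are 22 mm wide; open, the fingers measure 114 mm over their backs; the gripper's body (76 mm by 85 mm) begins 54 mm behind the grasp point. The pads swing forward as they close: fully open they stand 13 mm farther back than shut.
Start: joints at [1.291, 0.238, -0.013, 1.319, 0, 1.571], TCP at [144.972, 504.543, 248.276] pointing down, gripper open.
Joint ranges: [-2.66, 2.66], [-1.03, 1.9], [-1.14, 1.46], [-1.82, 2.27], [-1.45, 1.34], [-3.14, 3.14]. Speed limits (rad/s): [2.22, 2.22, 2.79, 3.14, 3.14, 3.14].

## Interface

Orientations are given as a rotation vector (axis times angle).
In Python, from plant import observe, eyes, hand_in, arm gives the robot as it stands.
- The arm moves only by the tool carry_out, never from a script. Its argument "commands" is one flat list of numbers, 7 for each row, row after row: the shift along the tool's x, y, z in mm, then the turn, a rotation vector about the tool's x, y, z in rad, then the opening in per cent of the stroke, from 0 (shut) to 100 (fully open). A call has 1 to 10 rows; each row shifts and turns the commanded pose from where the row before left it, along the tool's axes as they then stand; what a row does not reach is not made up. A row lasts 1/8 s, in which the tool goes at most 62.5 mm and 10.7 degrees, less where a joint would pass 70% of its speed; a pose out of reach is approached as far as the arm can. A call is refused whole if a number of a shift passes 62.5 or a number of a turn 0.188, either way. A call with a gripper value outside its range is refused whole. The fingers move at their own pace and stop on an object; "newtons" is the grip in N (left out, the last holds). Time passes only in rows, so rows that do not move let the fingers close. It gives the time, the measured TCP pose, the force, the opening and the grip force at its end, in the units of the state.
- observe(): the state, without advancing time (a new reading comes with each control period).
- eyes.grab_frame(name): name is "scene" or "top" or "wrist"; returns (picture, depth): 384x512x3 uint8, red, green, blue; 384x512 float32, mm along the optical axis (not along the pixel's ray), 0 where there is no reading.
- eyes.camera_model(name): a dict with "mtx" (3x3 intrinsics, pixels), "rvec" (rotation vector, rad) and "tvec" (3), from world to camera coordinates, as OpenCV has them; the wrist camera has in their place "hand_eye" (4x4, takes a point from camera to tool coordinates, whose origin is the TCP and whose axes are the flange's). Camera axes: x right, y down, z forward; pixel columns grow to the right and rows downward; lengths in mm; the calibration is good to about 2 mm. A picture is of the moment at which its call begins: read the wrist's pose just before it. camera_model takes no time and is no camera call.
- hand_in(): hands the job in; it is judged then, once.
The state is a dict: "clock": time; "qpos": joint angles; "joint_vel": joint speeds; "tau": joint torques, N m; "position": TCP position; "ee_rot": TCP orientation; "wrist_force": force on the tool from outside, world axes, zero at the start; "wrist_torque": the same for the moment, N m; "grip_width": finger opening in mm; "grip_force": force on a finger pad.
Only numpy, scipy, OpenCV 4.12 (cv2) and the standard library are available. Lean on these libraries where they do the work, as an engineer would, in place of code of your own. Each camera call takes 0.05 s, during which the arm holds its last target. There are 200 camera calls.

## Task

The white rail along the front edge of the gel tank has a finger notch somewhere along it, with the release key at its bottom. First put a fingertip down on top of the rail at its left end, beside the tower with the round post, gently stroke along the rail until you find the notch, then press the key inside it all the way down and take the hand away. Do not lean hard on the tank, and leave everything else on the bench where it is.

Things in the scene. Friction and masses are not known exactly. Their poses are not given: they have to be found in the camera images.
- tank: Grey gel tank screwed to the bench, 184 (x) by 374 mm (y). Origin: centre of its underside; x away from the robot, y to the left, z up. Towers 92 mm high at both ends (|y| 125 to 187 mm): the left (+y) has a round post (top 114 mm up), the right a flat cover (102 mm). Between them, on the front top edge, runs the white rail (x -90 to -58 mm, top 80 mm up). Trough and comb behind it are lower.
- rim_start (a point): Point on the rail's top, mid-width, 22 mm from the left tower (round post): tank frame (-74, +103, 80) mm. The rail is 250 mm long (tank y -125 to +125), 32 mm wide, level, solid at both ends. It has one notch, 44 mm long, cut through its whole width, open at front and back; the notch's centre lies anywhere from tank y -48 to +48 mm and is not reported.
- rim_finish (a point): Point on the rail's top, mid-width, 22 mm from the right tower (flat cover): tank frame (-74, -103, 80) mm. The rail is always solid here. A straight stroke from rim_start to rim_finish crosses the notch. The rail holds still when stroked.
- release_key (a joint): Release key, a white plate 29 (x) by 39 mm (y) filling the floor of the notch, centred in it. Value: how far it is pressed down, m: 0 raised (top 14 mm below the rail's top), 0.008 fully down (22 mm below). Moves straight down against about 3 N of friction, no spring, stays where it is left.
- beaker: Bystander: glass beaker, 84 mm across, 115 mm high. Origin: centre of its underside.
- bottle: Bystander: amber bottle, 60 mm across, 140 mm high. Origin: centre of its underside.
- pipette: Bystander: hand pipette lying flat on the bench, 235 mm long along its x, 24 mm high. Origin: near mid-length, on the bench.
- spare_comb: Bystander: black gel comb lying flat, 33 by 110 mm, 10 mm high. Origin: underside of its back bar.
- tube_rack: Bystander: blue tube rack, 70 by 120 mm, 45 mm high. Origin: centre of its underside.
- tip_box: Bystander: open yellow pipette-tip box, 85 by 120 mm, 50 mm high. Origin: centre of its underside.
- jar: Bystander: small white jar, 48 mm across, 55 mm high. Origin: centre of its underside.

How it is judged:
By the outcome, as a careful person would: the job done as asked, in the order asked, and still so for the second after the job is handed in, with the robot touching nothing.
It also fails if it takes over 51 s, if anything falls off the work surface, if the arm or the gripper's body presses on something with over 40 N, if the wrist force passes 120 N, or if a joint passes its speed limit or range.

## Working session

There is one attempt and no reset: what is moved stays moved. The work goes in short steps, Python scripts to look and compute and a tool call to move; the robot and the scene stay as the last step left them, time stands still between calls to the robot, and variables do not carry over. Pictures are saved under pics/ and viewed, at most 10 in all, crops included, and the job is handed in when it is done.

Besides the shell and the picture viewer there is one more tool, called in YAML: its name, and indented under it one key for each argument. carry_out: Moves the arm, as the interface text tells. Its arguments: {"type":"object","properties":{"commands":{"type":"array","items":{"type":"number"}},"newtons":{"type":"number"}},"required":["commands"]}

```bash
ls; mkdir -p pics; python3 - <<'E'
from plant import observe, eyes, arm
import cv2, numpy as np
o=observe(); print({k:np.round(v,3) for k,v in o.items()})
for n in ("top","scene"):
    p,d=eyes.grab_frame(n); cv2.imwrite(f"pics/{n}0.png",p[:,:,::-1]); np.save(f"{n}_d.npy",d)
    print(n,eyes.camera_model(n))
print(eyes.camera_model("wrist")); print(arm.nose_length)
E
```

```text
pics
{'clock': np.float64(0.0), 'qpos': array([ 1.291,  0.239, -0.014,  1.319, -0.   ,  1.571]), 'joint_vel': array([-0.001, -0.   , -0.   ,  0.001, -0.002, -0.   ]), 'tau': array([ 0.0000e+00, -5.3879e+01,  3.4644e+01,  1.9000e-02, -0.0000e+00,
        0.0000e+00]), 'position': array([144.892, 504.197, 247.665]), 'ee_rot': array([-4.380e-01, -3.111e+00,  2.000e-03]), 'wrist_force': array([ 0.262,  0.891, -0.692]), 'wrist_torque': array([ 0.017, -0.004,  0.009]), 'grip_force': np.float64(0.0), 'grip_width': np.float64(85.359)}
top {'mtx': array([[407.82104765,   0.        , 257.48040993],
       [  0.        , 407.82104765, 193.24857314],
       [  0.        ,   0.        ,   1.        ]]), 'rvec': array([ 2.20720192, -2.1544789 ,  0.08950128]), 'tvec': array([   7.64575233,  571.74290755, 1126.59625067])}
scene {'mtx': array([[493.98545102,   0.        , 249.81792339],
       [  0.        , 493.98545102, 184.17105092],
       [  0.        ,   0.        ,   1.        ]]), 'rvec': array([ 1.04980943,  2.64073257, -0.76628929]), 'tvec': array([ 392.78945659, -336.69961184, 1715.46405517])}
{'mtx': array([[306.55668199,   0.        , 258.31188691],
       [  0.        , 306.55668199, 191.38479971],
       [  0.        ,   0.        ,   1.        ]]), 'hand_eye': array([[-8.90304678e-04, -9.49813141e-01, -3.12816567e-01,
         7.98341584e+01],
       [ 9.99999267e-01, -5.88862354e-04, -1.05811155e-03,
         8.02675866e-01],
       [ 8.20802358e-04, -3.12817280e-01,  9.49812969e-01,
        -1.26016352e+02],
       [ 0.00000000e+00,  0.00000000e+00,  0.00000000e+00,
         1.00000000e+00]])}
17.0
```

View pics/top0.png

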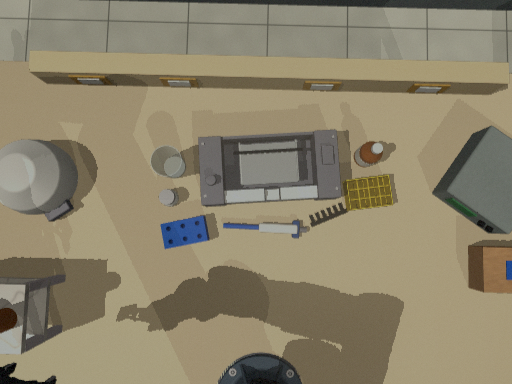

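View pics/scene0.png

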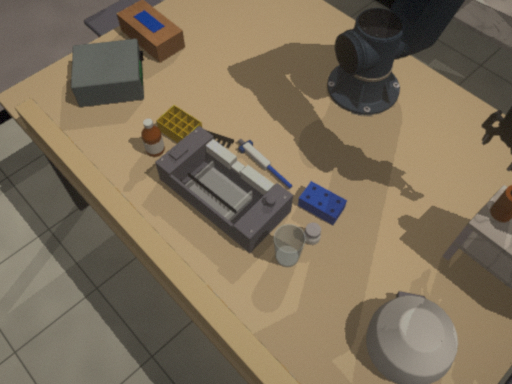

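The top view shows the tank at about cols 198–340, rows 130–205, with its round post at (211,180). The white rail runs from (223,197) to (318,193), with a possible notch near col 272. The pipette, comb, tip box and rack lie in front of it. Next I measure the rail.

```bash
cat > h.py <<'E'
import cv2, numpy as np
from plant import observe, eyes
def world(n,d):
    m=eyes.camera_model(n); R=cv2.Rodrigues(m["rvec"])[0]
    v,u=np.mgrid[:384,:512]
    c=np.stack([u,v,np.ones_like(u)],-1).reshape(-1,3)@np.linalg.inv(m["mtx"]).T*d.reshape(-1,1)
    return ((c-m["tvec"])@R).reshape(384,512,3)
E
python3 - <<'E'
from h import *
for n in ("top","scene"):
    p=cv2.imread(f"pics/{n}0.png"); W=world(n,np.load(f"{n}_d.npy"))
    hsv=cv2.cvtColor(p,cv2.COLOR_BGR2HSV)
    if n=="top": roi=np.s_[183:206,220:322]
    else: roi=np.s_[135:200,200:285]
    w=W[roi].reshape(-1,3); h=hsv[roi].reshape(-1,3)
    s=(h[:,2]>150)&(h[:,1]<60)&(w[:,2]>73)&(w[:,2]<90)
    q=w[s].astype(np.float32); r=cv2.minAreaRect(q[:,:2]); print(n,s.sum(),r,np.median(q[:,2]))
    # towers: grey at z 85-108 (whole tank outline)
    f=W.reshape(-1,3); hf=hsv.reshape(-1,3)
    t=(f[:,2]>84)&(f[:,2]<108)&(hf[:,1]<70)&(abs(f[:,0]-520)<160)&(abs(f[:,1]-10)<230)
    m=t.reshape(384,512).astype(np.uint8); k,l,st,ce=cv2.connectedComponentsWithStats(m)
    for i in range(1,k):
        if st[i,4]>150:
            g=W[l==i].astype(np.float32); print(' tower',st[i],cv2.minAreaRect(g[:,:2]),np.median(g[:,2]))
    if n=="top":
        for c in range(222,320,2):
            col=W[185:204,c]; hh=hsv[185:204,c]; k=(hh[:,2]>140)&(hh[:,1]<60)
            if k.any(): print(c,np.round(np.median(col[k],0)).astype(int),k.sum(),end=';')
E
```

```text
Traceback (most recent call last):
cv2.error: OpenCV(4.12.0) /io/opencv/modules/imgproc/src/convhull.cpp:143: error: (-215:Assertion failed) total >= 0 && (depth == CV_32F || depth == CV_32S) in function 'convexHull'
```

```bash
python3 - <<'E'
from h import *
A=np.ascontiguousarray
for n in ("top","scene"):
    p=cv2.imread(f"pics/{n}0.png"); W=world(n,np.load(f"{n}_d.npy"))
    hsv=cv2.cvtColor(p,cv2.COLOR_BGR2HSV)
    roi=np.s_[183:206,220:322] if n=="top" else np.s_[135:200,200:285]
    w=W[roi].reshape(-1,3); h=hsv[roi].reshape(-1,3)
    print(n,np.percentile(w,[5,50,95],axis=0).round(),np.percentile(h,[5,50,95],axis=0))
    s=(h[:,2]>150)&(h[:,1]<60)&(w[:,2]>70)&(w[:,2]<92)
    q=A(w[s][:,:2].astype(np.float32)); print(len(q)); 
    if len(q)>5: print(cv2.minAreaRect(q),np.median(w[s][:,2]))
    f=W.reshape(-1,3); hf=hsv.reshape(-1,3)
    t=(f[:,2]>84)&(f[:,2]<110)&(hf[:,1]<90)&(abs(f[:,0]-520)<200)&(abs(f[:,1]-10)<260)
    k,l,st,ce=cv2.connectedComponentsWithStats(t.reshape(384,512).astype(np.uint8))
    for i in range(1,k):
        if st[i,4]>100:
            g=W[l==i]; print(' tower',st[i],cv2.minAreaRect(A(g[:,:2].astype(np.float32))),np.median(g[:,2]))
    if n=="top":
        for c in range(222,320,3):
            col=W[185:204,c]; hh=hsv[185:204,c]; k=(hh[:,2]>140)&(hh[:,1]<60)
            if k.any(): print(c,np.round(np.median(col[k],0)).astype(int),k.sum(),end=';')
E
```

```text
top [[ 541. -139.   -3.]
 [ 566.  -14.   65.]
 [ 600.  112.   89.]] [[  8.   5.  72.]
 [ 30.  11. 165.]
 [ 70.  65. 170.]]
835
((566.533203125, -15.625015258789062), (30.75204849243164, 244.73117065429688), 4.715030670166016) 78.43084514848074
 tower [ 198  136   27   70 1515] ((625.0567016601562, 147.7899932861328), (184.45623779296875, 62.392669677734375), 4.732710838317871) 90.55561624798867
 tower [ 314  138   28   61 1402] ((640.2051391601562, -163.78451538085938), (162.86819458007812, 62.64149475097656), 4.936298370361328) 90.93112881133277
228 [556 100  78] 12;231 [558  92  77] 11;234 [558  84  80] 11;237 [558  76  79] 11;240 [560  68  77] 12;243 [560  60  79] 12;246 [562  52  79] 11;249 [562  44  78] 11;252 [562  36  79] 11;255 [563  28  78] 12;258 [564  20  77] 12;261 [564  12  78] 12;264 [552   4  80] 1;267 [559  -5  64] 5;270 [565 -13  62] 10;273 [566 -21  65] 10;276 [567 -29  65] 11;282 [565 -44  79] 12;285 [569 -52  80] 11;288 [570 -60  77] 11;291 [571 -68  79] 12;294 [571 -76  79] 12;297 [572 -84  78] 12;300 [573 -92  79] 11;303 [ 573 -101   79] 11;306 [ 575 -109   79] 12;309 [ 575 -117   79] 12;312 [ 575 -125   78] 12;315 [ 575 -133   79] 12;scene [[ 406. -140.   -2.]
 [ 569.  -31.   28.]
 [ 664.  113.   91.]] [[  5.  15.  57.]
 [ 18.  28. 131.]
 [113.  89. 177.]]
564
((566.5681762695312, -16.8857421875), (34.29747009277344, 243.75436401367188), 4.774425506591797) 80.5406786928624
 tower [162 126  51  45 933] ((641.625732421875, -162.6911163330078), (161.0361785888672, 68.63587188720703), 3.747178316116333) 92.84950013088222
 tower [ 233  183   60   57 1307] ((628.1832885742188, 146.88026428222656), (186.65443420410156, 66.40522003173828), 5.313196182250977) 92.22496273119486
 tower [275 226  26  14 136] ((629.73486328125, 240.3599090576172), (25.928638458251953, 67.95186614990234), 56.16325759887695) 96.17327749111794
```

The two views agree on the rail: centre (566.5, -16), yaw 0.083 rad, top z≈80. From the depth readings the notch is roughly at world y +7 to -40. I'll close the fingers and turn the tool so its x axis lies along the rail.

carry_out:
  commands: [0,0,0,0,0,0.173,0,0,0,0,0,0,0.173,0,0,0,0,0,0,0.173,0,0,0,0,0,0,0.173,0,0,0,0,0,0,0.173,0,0,0,0,0,0,0.173,0,0,0,0,0,0,0.17,0,0,0,0,0,0,0,0]
  newtons: 20

```text
clock: 1.1
position: [144.9, 504.4, 248.0]
ee_rot: [2.126, 2.313, -0.001]
wrist_force: [0.0, 0.7, -0.0]
grip_width: -0.0
grip_force: 0.0
```

```bash
cat >> h.py <<'E'
C=np.array([566.5,-16.]); U=np.array([-0.083,0.9966]); V=np.array([0.9966,0.083])
def rail(o):  # (tank y, across offset, tip z)
    p=o["position"]; return (p[:2]-C)@U,(p[:2]-C)@V,p[2]-17
def delta(target):
    o=observe(); R=cv2.Rodrigues(o["ee_rot"])[0]
    print(o["position"].round(1),"q",o["qpos"].round(2)); print(R.round(3)); print("tool shift",(R.T@(np.array(target)-o["position"])).round(1),"F",o["wrist_force"].round(2),"w",o["grip_width"])
E
python3 - <<'E'
from h import *
s=C+103*U; print(s); delta([*s,97+60])
E
```

```text
[557.951   86.6498]
[144.9 504.4 248. ] q [ 1.29  0.24 -0.01  1.32  0.    2.78]
[[-0.084  0.996 -0.   ]
 [ 0.996  0.084 -0.001]
 [-0.001 -0.    -1.   ]]
tool shift [-450.9  376.5   91.2] F [ 0.04  0.71 -0.04] w -0.04365332768408483
```

carry_out:
  commands: [-45,37.5,0,0,0,0,0,-45,37.5,0,0,0,0,0,-45,37.5,0,0,0,0,0,-45,37.5,0,0,0,0,0,-45,37.5,0,0,0,0,0,-45,37.5,0,0,0,0,0,-45,37.5,0,0,0,0,0,-45,37.5,0,0,0,0,0,-45,37.5,0,0,0,0,0,-45,37.5,0,0,0,0,0]

```text
clock: 2.35
position: [557.1, 85.5, 248.2]
ee_rot: [-2.122, -2.316, -0.0]
wrist_force: [-0.2, 1.7, -0.6]
grip_width: 0.2
grip_force: 0.0
```

carry_out:
  commands: [0,0,30,0,0,0,0,0,0,30,0,0,0,0,0,0,30,0,0,0,0,0,0,0,0,0,0,0]

```text
clock: 2.85
position: [554.5, 86.9, 156.3]
ee_rot: [-2.122, -2.313, 0.006]
wrist_force: [0.2, -0.4, -0.0]
grip_width: -0.1
grip_force: 0.0
```

```bash
python3 - <<'E'
from h import *
s=C+103*U; delta([*s,97+10]); o=observe(); print(rail(o))
p,d=eyes.grab_frame("wrist"); cv2.imwrite("pics/w1.png",p[:,:,::-1]); np.save("w1.npy",d)
m=eyes.camera_model("wrist"); T=m["hand_eye"]; R=cv2.Rodrigues(o["ee_rot"])[0]
v,u=np.mgrid[:384,:512]; c=np.stack([u,v,np.ones_like(u)],-1).reshape(-1,3)@np.linalg.inv(m["mtx"]).T*d.reshape(-1,1)
W=((c@T[:3,:3].T+T[:3,3])@R.T+o["position"])
hsv=cv2.cvtColor(p,cv2.COLOR_RGB2HSV).reshape(-1,3)
a=(W[:,:2]-C)@U; b=(W[:,:2]-C)@V
k=(d.ravel()>0)&(W[:,2]>50)&(W[:,2]<88)&(hsv[:,1]<60)&(hsv[:,2]>140)&(abs(b)<30)
for y in range(-120,125,6):
    q=k&(abs(a-y)<3)
    if q.sum()>5: print(y,q.sum(),np.round(np.percentile(b[q],[2,98]),0),np.round(np.median(W[q,2])),end='; ')
E
```

```text
[554.5  86.9 156.3] q [ 0.16  0.35 -0.1   1.13 -0.    1.64]
[[-0.086  0.996 -0.004]
 [ 0.996  0.086 -0.001]
 [-0.    -0.005 -1.   ]]
tool shift [-0.5  3.7 49.3] F [ 0.24 -0.41 -0.03] w -0.1440297651034855
(np.float64(103.50980155221109), np.float64(-3.4542397981191053), np.float64(139.3237869397709))
78 104 [-15.  16.] 81.0; 84 259 [-15.  16.] 81.0; 90 338 [-15.  16.] 81.0; 96 344 [-14.  17.] 81.0; 102 355 [-15.  16.] 80.0; 108 359 [-14.  16.] 81.0; 114 366 [-14.  16.] 81.0; 120 382 [-15.  16.] 80.0;
```

View pics/w1.png

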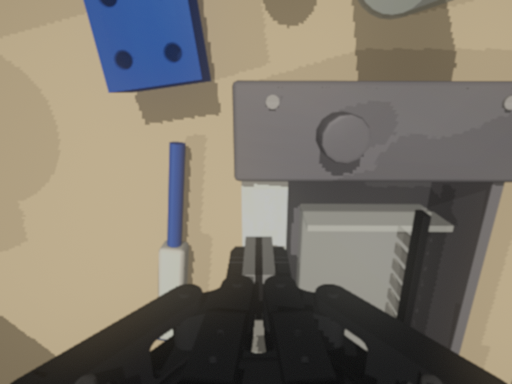

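The wrist view shows the round-post tower at rows 85–180. The white rail runs down from it at cols 242–288, and the closed fingertips are over it near (259,240). The tool needs to go 4 mm along tool y, then down.

carry_out:
  commands: [0,2,12,0,0,0,0,0,2,14,0,0,0,0,0,0,14,0,0,0,0,0,0,11,0,0,0,0,0,0,0,0,0,0,0,0,0,0,0,0,0,0]

```text
clock: 3.65
position: [560.1, 87.5, 107.5]
ee_rot: [2.127, 2.312, 0.0]
wrist_force: [0.9, -0.3, -0.1]
grip_width: 0.1
grip_force: 0.0
```

```bash
python3 - <<'E'
from h import *
s=C+103*U; delta([*s,97]); o=observe(); print(rail(o))
E
```

```text
[560.1  87.5 107.5] q [ 0.16  0.39 -0.17  1.01 -0.    1.64]
[[-0.083  0.997  0.   ]
 [ 0.997  0.083 -0.   ]
 [-0.     0.    -1.   ]]
tool shift [-0.7 -2.2 10.5] F [ 0.89 -0.31 -0.14] w 0.14649388769528437
(np.float64(103.70408895091637), np.float64(2.228044157420396), np.float64(90.53085554454438))
```

Tip at z 90.5, tank y 103.7. I'll lower it gently.

carry_out:
  commands: [0,-1,3,0,0,0,0,0,0,3,0,0,0,0,0,0,1.5,0,0,0,0,0,0,0,0,0,0,0]

```text
clock: 4.15
position: [558.9, 87.4, 99.7]
ee_rot: [-2.127, -2.312, 0.0]
wrist_force: [-0.6, 0.1, 0.9]
grip_width: -0.1
grip_force: 0.0
```

carry_out:
  commands: [0,0,1,0,0,0,0,0,0,0,0,0,0,0]

```text
clock: 4.4
position: [559.0, 87.4, 98.8]
ee_rot: [2.127, 2.312, -0.0]
wrist_force: [-0.2, 0.2, -0.5]
grip_width: -0.0
grip_force: 0.0
```

carry_out:
  commands: [0,0,0.7,0,0,0,0,0,0,0,0,0,0,0]

```text
clock: 4.65
position: [558.9, 87.4, 98.1]
ee_rot: [2.127, 2.312, -0.0]
wrist_force: [0.1, -0.1, -1.4]
grip_width: 0.0
grip_force: 0.0
```

carry_out:
  commands: [0,0,0.7,0,0,0,0,0,0,0,0,0,0,0]

```text
clock: 4.9
position: [558.9, 87.4, 97.4]
ee_rot: [-2.127, -2.312, 0.0]
wrist_force: [-0.6, -0.4, -0.4]
grip_width: 0.1
grip_force: 0.0
```

carry_out:
  commands: [0,0,0.5,0,0,0,0,0,0,0,0,0,0,0]

```text
clock: 5.15
position: [559.0, 87.4, 97.1]
ee_rot: [2.127, 2.312, 0.0]
wrist_force: [-1.4, 0.6, 2.5]
grip_width: 0.0
grip_force: 1.5
```

carry_out:
  commands: [0,0,0.4,0,0,0,0,0,0,0,0,0,0,0]

```text
clock: 5.4
position: [559.0, 87.4, 97.1]
ee_rot: [2.127, 2.311, 0.0]
wrist_force: [-1.9, -0.3, 7.2]
grip_width: -0.1
grip_force: 3.6
```

In contact at 7 N, about 12 N/mm. Starting the stroke.

carry_out:
  commands: [-3,0,0,0,0,0,0,-3,0,0,0,0,0,0,-3,0,0,0,0,0,0,-3,0,0,0,0,0,0]

```text
clock: 5.9
position: [560.6, 76.1, 97.1]
ee_rot: [2.127, 2.312, 0.003]
wrist_force: [-0.7, 3.5, 5.1]
grip_width: -0.0
grip_force: 2.5
```

carry_out:
  commands: [-3,0,0,0,0,0,0,-3,0,0,0,0,0,0,-3,0,0,0,0,0,0,-3,0,0,0,0,0,0]

```text
clock: 6.4
position: [561.6, 64.1, 97.1]
ee_rot: [2.127, 2.312, 0.003]
wrist_force: [0.8, 3.0, 4.5]
grip_width: -0.6
grip_force: 2.5
```

carry_out:
  commands: [-3,0,0.15,0,0,0,0,-3,0,0,0,0,0,0,-3,0,0,0,0,0,0,-3,0,0,0,0,0,0]

```text
clock: 6.9
position: [562.7, 52.3, 97.1]
ee_rot: [2.127, 2.312, 0.004]
wrist_force: [-0.0, 2.6, 5.9]
grip_width: -0.2
grip_force: 3.0
```

carry_out:
  commands: [-3,0,0,0,0,0,0,-3,0,0,0,0,0,0,-3,0,0,0,0,0,0,-3,0,0,0,0,0,0]

```text
clock: 7.4
position: [563.6, 40.4, 97.1]
ee_rot: [2.127, 2.312, 0.004]
wrist_force: [-0.6, 4.2, 4.8]
grip_width: -0.1
grip_force: 3.0
```

carry_out:
  commands: [-3,0,0,0,0,0,0,-3,0,0,0,0,0,0,-3,0,0,0,0,0,0,-3,0,0,0,0,0,0]

```text
clock: 7.9
position: [564.6, 28.4, 97.1]
ee_rot: [2.127, 2.312, 0.004]
wrist_force: [-0.4, 4.2, 6.5]
grip_width: 0.3
grip_force: 3.0
```

carry_out:
  commands: [-3,0,0,0,0,0,0,-3,0,0,0,0,0,0,-3,0,0,0,0,0,0,-3,0,0,0,0,0,0]

```text
clock: 8.4
position: [565.6, 16.4, 97.1]
ee_rot: [2.127, 2.312, 0.004]
wrist_force: [-0.4, 4.7, 6.1]
grip_width: 0.0
grip_force: 3.1
```

carry_out:
  commands: [-3,0,0,0,0,0,0,-3,0,0,0,0,0,0,-3,0,0,0,0,0,0,0,0,0,0,0,0,0]

```text
clock: 8.9
position: [566.4, 7.1, 97.0]
ee_rot: [2.127, 2.312, 0.003]
wrist_force: [-0.6, 3.5, 6.7]
grip_width: 0.1
grip_force: 3.0
```

carry_out:
  commands: [-3,0,0,0,0,0,0,0,0,0,0,0,0,0]

```text
clock: 9.15
position: [566.6, 4.2, 97.0]
ee_rot: [2.127, 2.312, 0.003]
wrist_force: [-0.3, 3.4, 7.0]
grip_width: 0.1
grip_force: 3.0
```

carry_out:
  commands: [-3,0,0,0,0,0,0,0,0,0,0,0,0,0]

```text
clock: 9.4
position: [566.8, 1.2, 97.0]
ee_rot: [2.127, 2.312, 0.003]
wrist_force: [0.1, 3.3, 6.9]
grip_width: -0.3
grip_force: 2.9
```

carry_out:
  commands: [-2,0,0,0,0,0,0,0,0,0,0,0,0,0]

```text
clock: 9.65
position: [566.9, -0.7, 96.9]
ee_rot: [2.127, 2.312, 0.003]
wrist_force: [0.4, 2.3, 5.7]
grip_width: -0.0
grip_force: 2.8
```

carry_out:
  commands: [-2,0,0,0,0,0,0,0,0,0,0,0,0,0]

```text
clock: 9.9
position: [567.1, -2.9, 96.8]
ee_rot: [2.127, 2.312, 0.002]
wrist_force: [-0.2, 2.9, 5.0]
grip_width: -0.2
grip_force: 2.8
```

carry_out:
  commands: [-2,0,0,0,0,0,0,0,0,0,0,0,0,0]

```text
clock: 10.15
position: [566.4, -5.6, 96.0]
ee_rot: [-2.128, -2.311, 0.002]
wrist_force: [0.3, -0.3, -0.3]
grip_width: -0.2
grip_force: 0.0
```

carry_out:
  commands: [-2,0,0,0,0,0,0,0,0,0,0,0,0,0]

```text
clock: 10.4
position: [566.7, -7.5, 96.2]
ee_rot: [-2.128, -2.311, 0.001]
wrist_force: [-0.4, -0.7, 1.3]
grip_width: -0.1
grip_force: 0.0
```

Contact was lost at y≈-4, so the notch's left edge is at about +7 and its centre at about -15, which matches the camera. I'll centre the finger, then press.

carry_out:
  commands: [-4,0,0,0,0,0,0,-4,0,0,0,0,0,0,0,0,3,0,0,0,0,0,0,4,0,0,0,0,0,0,3,0,0,0,0,0,0,0,0,0,0,0]

```text
clock: 11.15
position: [567.3, -15.1, 86.0]
ee_rot: [-2.127, -2.311, 0.001]
wrist_force: [0.0, 0.4, 0.2]
grip_width: 0.3
grip_force: 0.0
```

carry_out:
  commands: [0,0,1.5,0,0,0,0,0,0,1.5,0,0,0,0,0,0,1.5,0,0,0,0,0,0,0,0,0,0,0]

```text
clock: 11.65
position: [567.6, -15.2, 81.9]
ee_rot: [2.127, 2.312, -0.0]
wrist_force: [-0.4, -0.3, 0.5]
grip_width: -0.0
grip_force: 0.1
```

carry_out:
  commands: [0,0,1.2,0,0,0,0,0,0,1.2,0,0,0,0,0,0,1.2,0,0,0,0,0,0,0,0,0,0,0]

```text
clock: 12.15
position: [567.5, -15.2, 78.1]
ee_rot: [2.127, 2.312, -0.0]
wrist_force: [0.6, 0.1, 0.5]
grip_width: -0.1
grip_force: 0.4
```

carry_out:
  commands: [0,0,1,0,0,0,0,0,0,1,0,0,0,0,0,0,0,0,0,0,0]

```text
clock: 12.52
position: [567.5, -15.2, 76.1]
ee_rot: [2.127, 2.312, -0.0]
wrist_force: [1.0, -0.2, 1.8]
grip_width: 0.1
grip_force: 0.5
```

carry_out:
  commands: [0,0,0.7,0,0,0,0,0,0,0.6,0,0,0,0,0,0,0,0,0,0,0]

```text
clock: 12.9
position: [567.5, -15.2, 75.0]
ee_rot: [2.127, 2.312, -0.0]
wrist_force: [-0.6, 0.5, 3.9]
grip_width: -0.0
grip_force: 1.8
```

carry_out:
  commands: [0,0,0.4,0,0,0,0,0,0,0,0,0,0,0]

```text
clock: 13.15
position: [567.6, -15.2, 75.0]
ee_rot: [2.127, 2.311, 0.0]
wrist_force: [-1.9, 0.1, 7.8]
grip_width: -0.2
grip_force: 3.8
```

carry_out:
  commands: [0,0,0.3,0,0,0,0,0,0,0,0,0,0,0]

```text
clock: 13.4
position: [567.6, -15.2, 75.0]
ee_rot: [2.127, 2.311, 0.001]
wrist_force: [-2.1, 0.7, 9.5]
grip_width: 0.3
grip_force: 5.1
```

The key stopped at 22 mm below the rail's top, and the force has risen to 9.5 N with no more travel. It's fully down, so I'll lift away.

carry_out:
  commands: [0,0,-3,0,0,0,0,0,0,-8,0,0,0,0,0,0,-15,0,0,0,0,0,0,-30,0,0,0,0,0,0,-40,0,0,0,0,0,0,-40,0,0,0,0,0,0,-20,0,0,0,0,0,0,0,0,0,0,0]

```text
clock: 14.4
position: [568.4, -15.3, 232.5]
ee_rot: [2.125, 2.309, 0.004]
wrist_force: [0.4, -0.4, 0.4]
grip_width: -0.2
grip_force: 0.0
```

carry_out:
  commands: [50,-30,0,0,0,0,0,50,-30,0,0,0,0,0,50,-30,0,0,0,0,0,50,-30,0,0,0,0,0,50,-30,0,0,0,0,0,0,0,0,0,0,0,0,0,0,0,0,0,0,0]

```text
clock: 15.28
position: [397.1, 221.4, 229.7]
ee_rot: [2.126, 2.313, -0.002]
wrist_force: [0.6, -0.1, 0.1]
grip_width: -0.3
grip_force: 0.0
```

```bash
python3 - <<'E'
from h import *
p,d=eyes.grab_frame("top"); cv2.imwrite("pics/t2.png",p[:,:,::-1]); W=world("top",d); W0=world("top",np.load("top_d.npy"))
a=(W[...,:2]-C)@U; b=(W[...,:2]-C)@V
m=(abs(a)<14)&(abs(b)<10); print("key z now",np.median(W[m][:,2]),"before",np.median(W0[m][:,2]),m.sum(), observe()["wrist_force"].round(1))
E
```

```text
key z now 56.52989393452024 before 64.35750221668471 78 [-0.6  0.1 -1.1]
```

View pics/t2.png

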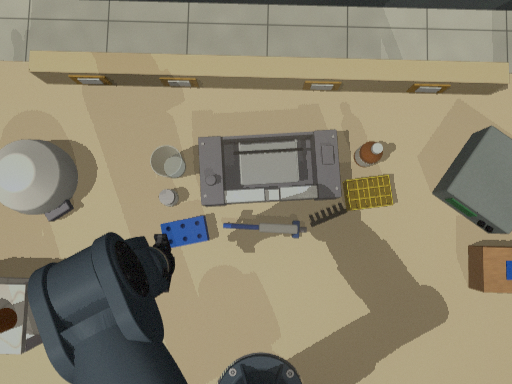

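The depth reading puts the key 7.8 mm lower than before (64.4 to 56.5). The bystanders are where they were, and the arm stands clear near (150,260).

```bash
python3 -c "
from plant import hand_in; print(hand_in())"
```

```text
the job is handed in; nothing more can be done
None
```

The job is handed in: I stroked the rail from its left end at about 7 N or less, found the notch near tank y = 0, and pressed the key fully down (the camera shows it 7.8 mm lower). The arm is clear and the other items look unmoved.

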